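# Clamp a vial and jam the clamp with its thumb wedge

### The job

Clamp the glass vial in the bench clamp: slide the jaw bar by its upright paddle until it presses the vial gently into the U-shaped jaw, then push the thumb wedge along its ramp until it jams the bar firmly and stays jammed when you let go. Feel for both stops and force nothing (stay well under 30 N, and under 25 N on the glass); leave the vial upright and held, and do not disturb the things beside the clamp.

Things in the scene. Friction and masses are not known exactly. Their poses are not given: they have to be found in the camera images.
- clamp: Vial clamp fixed on the worktop: plate 270 x 140 mm, top 12 mm high (heights are above the worktop). Origin: plate centre at worktop height; +x is the way bar and wedge are pushed, to the U-shaped jaw; z up. Guide rail (26 mm high) at y -20 to -12 mm; ramp block (34 mm, screw heads 38 mm) at y 21 to 65 mm, x -78 to 45 mm. Only the two upright tabs, the jaws and the vial stand higher.
- jaw_bar (a joint): Travel (m, 0 to 0.075) of the steel jaw bar along clamp +x, starts 0.010 to 0.035. Bar 135 x 20 mm, top 30 mm high; flat jaw in front 30 mm wide, 48 mm high. About 3 N friction, stays where left. It meets the seated vial at about 0.060; a push of 8 to 12 N in all presses it snugly on the vial.
- bar_paddle (a point): Middle of the jaw bar's upright push paddle, 55 mm high. Paddle: 6 mm thick along clamp x, 26 mm wide across, from 30 to 72 mm high; it stands at clamp x = -75 mm + bar travel, y = -10 mm.
- thumb_wedge (a joint): Travel (m, 0 to 0.060) of the grey thumb wedge (60 mm long) along clamp direction (0.970, -0.243, 0), starts 0 to 0.012; about 2 N friction, no spring. It closes on the bar's side at 1 in 4 and meets it anywhere from 0.020 to 0.046 (ramp block set by hand). From there resistance rises steeply (to 20 N in about 1 mm); 15 to 20 N jams the bar and the wedge then stays.
- tab_zero (a point): Nominal place, fixed to the clamp (-55, 34, 53 mm), of the middle of the wedge's upright thumb tab at wedge travel 0; the tab itself moves with the travel and may stand 3 mm to either side in clamp y. Tab: 6 mm thick along clamp x, 26 mm wide across, from 34 to 72 mm high.
- vial_mid (a point): Centre of the glass vial (24 mm diameter, 57 mm tall, coloured cap), half-way up, 40.5 mm above the worktop; it stands loose on the plate just short of the U-shaped jaw. Its z axis points up.
- vial_seat (a point): Where the vial's centre is when it is seated: against the back of the fixed U-shaped jaw, between its side cheeks 28 mm apart (clamp x = 85 mm, y = 0, 40.5 mm above the worktop).
- spare_vial: Bystander: a smaller glass vial, 22 mm diameter, 52 mm tall, standing beside the clamp; origin under its centre.
- needle_carton: Bystander: a carton 60 x 105 x 42 mm lying beside the clamp; origin under its centre.
- tape_roll: Bystander: a roll of skin tape, 50 mm diameter, 13 mm high, lying beside the clamp; origin under its centre.
Things that resemble listed ones, but are neither listed nor needed, are in the scene too. Leave any blue or pink look-alike of the part that bears vial_mid alone.

How it is judged:
By the outcome, as a careful person would: the job done as asked, in the order asked, and still so for the second after the job is handed in, with the robot touching nothing.
It also fails if it takes over 48 s, if anything falls off the work surface, if the arm or the gripper's body presses on something with over 40 N, if the wrist force passes 120 N, or if a joint passes its speed limit or range.

### The arm

A 6-joint arm with a two-finger parallel gripper is mounted at the origin on a cart in front of the work surface, level with it; the furniture and walls round the work are solid. World frame = base frame: x ahead of the robot, y to its left, z up, the work surface at z = 0. Lengths are in m, angles in degrees, forces in N, time in s.
With the tool pointing down it reaches from about 0.35 to 1 m from the base axis. Payload 7.1 kg.
Tool frame: the origin (TCP) lies at the centre of the arm's flange, where the gripper is bolted on; the fingertips stand 173 mm ahead of it and the grasp point (between the pads) lies 155 mm ahead of it; z points along the fingers, y is the line along which they close (so a half turn about z gives the same grasp; the last joint's range is limited). The gripper opens to 85 mm and grips with 20 to 120 N. Pads are 22 mm wide; open, the fingers measure 114 mm over their backs; the gripper's body (76 mm by 85 mm) begins 54 mm behind the grasp point. The pads swing forward as they close: fully open they stand 13 mm farther back than shut.
Start: joints at [-74.083, 24.242, 93.386, -0, 62.372, -1.089], TCP at [0.183, -0.598, 0.405] pointing down, gripper open.
Joint ranges: [-172.04, 172.04], [-51.8, 120.97], [4.93, 147.93], [-75.15, 255.16], [6.16, 154.13], [-145.62, 145.62]. Speed limits (degrees/s): [136.94, 136.94, 172.46, 180, 180, 180].

### API

Orientations are given as a 3x3 rotation matrix whose columns are the frame's x, y, z axes.
In Python, from rig import bot, imaging gives the robot as it stands.
- The arm moves only by the tool apply_moves, never from a script. Its arguments are lists of equal length, an entry for each row: "delta_pos": the shift along the world's x, y, z each as a share of 20 cm, from -1 to 1, a list of three; "twist": the turn about the world's z as a share of 45 degrees, from -1 to 1. A call has 1 to 12 rows; each row is the pose to reach, as a shift and turn from the pose commanded when the call began; what a row does not reach only later rows make up. A row lasts 1/8 s, in which the tool goes at most 62.5 mm and 10.7 degrees, less where a joint would pass 70% of its speed; a pose out of reach is approached as far as the arm can. A call with a number of a shift or a turn outside -1 to 1 is refused whole. A call with a gripper value outside its range is refused whole. "grip" is the opening, from -1 (shut) to 1 (fully open), set as the call begins (left out, the last holds). The fingers move at their own pace and stop on an object; "newtons" is the grip in N (left out, the last holds). Time passes only in rows, so rows that repeat a pose let the fingers close. It gives the time, the measured TCP pose, the force, the opening and the grip force at its end, in the units of the state.
- bot.get_state(): the state, without advancing time (a new reading comes with each control period).
- imaging.snapshot(name): name is "side" or "top" or "wrist"; returns (picture, depth): 420x560x3 uint8, red, green, blue; 420x560 float32, m along the optical axis (not along the pixel's ray), 0 where there is no reading.
- imaging.camera_info(name): a dict with "fx", "fy", "cx", "cy" (pixels), "position" and "rotation" of the camera in the world; the wrist camera has in their place "T_tool_cam" (4x4, takes a point from camera to tool coordinates, whose origin is the TCP and whose axes are the flange's). Camera axes: x right, y down, z forward; pixel columns grow to the right and rows downward; lengths in m; the calibration is good to about 2 mm. A picture is of the moment at which its call begins: read the wrist's pose just before it. camera_info takes no time and is no camera call.
- bot.hand_in(): hands the job in; it is judged then, once.
The state is a dict: "t": time; "joint_positions": joint angles; "qvel": joint speeds; "joint_torque": joint torques, N m; "ee_pos": TCP position; "tool_rot": TCP orientation; "contact_force": force on the tool from outside, world axes, zero at the start; "ft_torque": the same for the moment, N m; "finger_gap": finger opening in m; "grasp_force": force on a finger pad.
Only numpy, scipy, OpenCV 4.12 (cv2) and the standard library are available. Lean on these libraries where they do the work, as an engineer would, in place of code of your own. Each camera call takes 0.05 s, during which the arm holds its last target. There are 200 camera calls.

## Working session

There is one attempt and no reset: what is moved stays moved. The work goes in short steps, Python scripts to look and compute and a tool call to move; the robot and the scene stay as the last step left them, time stands still between calls to the robot, and variables do not carry over. Pictures are saved under pics/ and viewed, at most 10 in all, crops included, and the job is handed in when it is done.

Besides the shell and the picture viewer there is one more tool, called after "Emit:" by a JSON object that holds its "api" and its "payload", one argument or row to a line. apply_moves: Moves the arm, as the interface text tells. Its arguments: {"type":"object","properties":{"delta_pos":{"type":"array"},"twist":{"type":"array"},"grip":{"type":"number"},"newtons":{"type":"number"}},"required":["delta_pos","twist"]}

```bash
mkdir -p pics; ls
python3 - <<'E'
from rig import bot, imaging
import cv2, numpy as np
for n in ("top","side"):
    p,d=imaging.snapshot(n); cv2.imwrite(f"pics/{n}0.png",p[:,:,::-1]); np.savez(f"{n}0.npz",p=p,d=d)
    print(n,imaging.camera_info(n))
print(imaging.camera_info("wrist")); print(bot.get_state())
E
```

```text
pics
top {'fx': 452.3865243007804, 'fy': 452.3865243007804, 'cx': 280.20090432352185, 'cy': 211.0087557190666, 'position': array([0.48936208, 0.06213139, 0.91558365]), 'rotation': array([[-0.02378201, -0.99462707,  0.10075423],
       [-0.99953453,  0.02558294,  0.01662012],
       [-0.01910841, -0.10031208, -0.99477251]])}
side {'fx': 447.7950154303027, 'fy': 447.7950154303027, 'cx': 284.0062433912082, 'cy': 215.3373136443607, 'position': array([ 0.48927324, -0.67973752,  0.52268196]), 'rotation': array([[ 0.9937405 , -0.07477605,  0.08299618],
       [-0.10990635, -0.52133174,  0.8462469 ],
       [-0.02001045, -0.85007162, -0.52628682]])}
{'fx': 313.9250327411112, 'fy': 313.9250327411112, 'cx': 279.78487676456086, 'cy': 208.42838982991302, 'T_tool_cam': array([[-9.26127191e-04, -9.58738423e-01, -2.84288197e-01,
         7.27901541e-02],
       [ 9.99999429e-01, -1.03932443e-03,  2.47332106e-04,
         7.24231445e-04],
       [-5.32594460e-04, -2.84287805e-01,  9.58738838e-01,
         3.03197215e-02],
       [ 0.00000000e+00,  0.00000000e+00,  0.00000000e+00,
         1.00000000e+00]])}
{'t': 0.1, 'joint_positions': array([-7.40822078e+01,  2.42809264e+01,  9.34286381e+01,  5.58814232e-05,
        6.23726770e+01, -1.08982840e+00]), 'qvel': array([-0.01784584, -0.14149785, -0.04176033,  0.00781203, -0.01470055,
       -0.03404219]), 'joint_torque': array([-2.52423224e-04, -5.58427835e+01, -2.82445639e+01, -6.60484557e-05,
        3.06543661e-03,  1.97574258e-05]), 'ee_pos': array([ 0.18275151, -0.59740863,  0.40400286]), 'tool_rot': array([[ 9.56265999e-01,  2.92498181e-01, -3.92834671e-04],
       [ 2.92498443e-01, -9.56265002e-01,  1.38058398e-03],
       [ 2.81642545e-05, -1.43510905e-03, -9.99998970e-01]]), 'contact_force': array([-0.43593391, -0.4377015 ,  0.03054321]), 'ft_torque': array([-0.01478028,  0.01807701, -0.01295258]), 'grasp_force': 0.0, 'finger_gap': 0.08533550022522393}
```

View pics/top0.png

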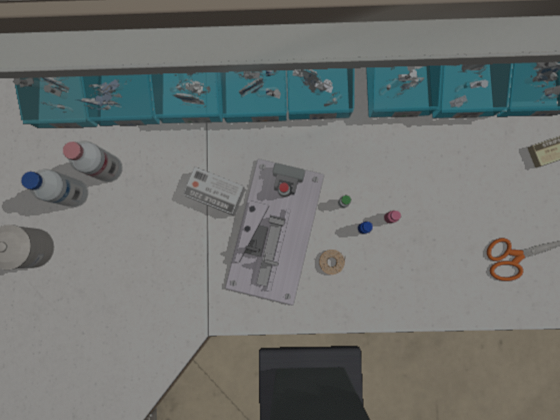

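View pics/side0.png

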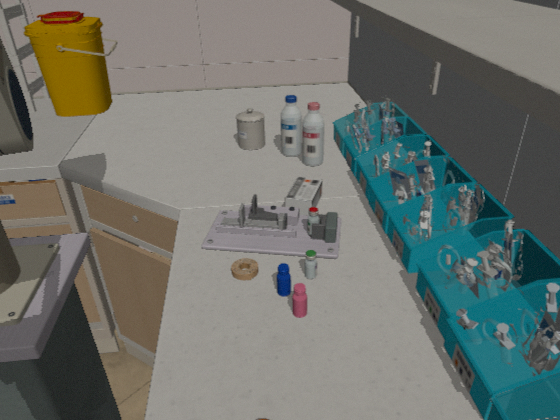

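Top view: the clamp plate has corners at about (258,160), (323,172), (295,304), (227,290). The red-capped vial stands at the jaw (284,188). The blue (365,228), pink (392,216) and green (345,201) vials stand beside it. I'll measure the plate and make an enlarged crop.

```bash
cat > h.py <<'E'
import numpy as np, cv2
from rig import bot, imaging
def cam(n, st=None):
    c=imaging.camera_info(n)
    if n=="wrist":
        T=c["T_tool_cam"]; R=np.array(st["tool_rot"]); 
        return c, R@T[:3,3]+np.array(st["ee_pos"]), R@T[:3,:3]
    return c,c["position"],c["rotation"]
def ray(uv,z,n,st=None):
    c,p,R=cam(n,st); uv=np.atleast_2d(uv).astype(float)
    d=np.c_[(uv[:,0]-c["cx"])/c["fx"],(uv[:,1]-c["cy"])/c["fy"],np.ones(len(uv))]@R.T
    return p+d*((z-p[2])/d[:,2])[:,None]
def pts(dep,n,st=None):
    c,p,R=cam(n,st); v,u=np.mgrid[:420,:560]
    q=np.stack([(u-c["cx"])/c["fx"]*dep,(v-c["cy"])/c["fy"]*dep,dep],-1)
    return q@R.T+p
def proj(P,n,st=None):
    c,p,R=cam(n,st); q=(np.atleast_2d(P)-p)@R
    return np.c_[q[:,0]/q[:,2]*c["fx"]+c["cx"],q[:,1]/q[:,2]*c["fy"]+c["cy"]]
E
python3 - <<'E'
from h import *
f=np.load("top0.npz");p,d=f["p"],f["d"]
P=pts(d,"top")
hsv=cv2.cvtColor(p,cv2.COLOR_RGB2HSV)
print("px rgb plate",p[290,245],p[180,310],"table",p[300,340],p[150,230])
print("z plate",P[290,245],P[180,310],"table",P[300,340],P[150,230])
m=((P[:,:,2]>0.007)&(d>0)).astype(np.uint8); m[:, :222]=0; m[:150]=0;m[:,335:]=0;m[312:]=0
n,l,s,_=cv2.connectedComponentsWithStats(m)
k=1+np.argmax(s[1:,4]); c=max(cv2.findContours((l==k).astype(np.uint8),0,2)[0],key=cv2.contourArea)
print(s[k]); r=cv2.minAreaRect(c); b=cv2.boxPoints(r); print(b)
w=ray(b,0.012,"top"); print(w, np.linalg.norm(np.diff(w,axis=0),axis=1), w.mean(0))
a=cv2.resize(p[145:315,170:410],(800,567),interpolation=cv2.INTER_CUBIC); cv2.imwrite("pics/crop.png",cv2.convertScaleAbs(a[:,:,::-1],alpha=1.4))
E
```

```text
px rgb plate [132 128 134] [130 127 131] table [140 140 137] [137 137 135]
z plate [0.42571561 0.15067089 0.01032819] [0.64244468 0.01550744 0.01083555] table [ 0.40124454 -0.03715198  0.00155467] [0.71074921 0.17778637 0.00299656]
[ 225  159   99  147 9335]
[[224.6471  288.41174]
 [257.29413 157.82355]
 [325.52942 174.88239]
 [292.8824  305.47058]]
[[ 0.42983982  0.1907805   0.012     ]
 [ 0.69077292  0.12122642  0.012     ]
 [ 0.65185888 -0.01607827  0.012     ]
 [ 0.39369303  0.05674564  0.012     ]] [0.27004417 0.14271258 0.26824043] [0.54154117 0.08816857 0.012     ]
```

View pics/crop.png

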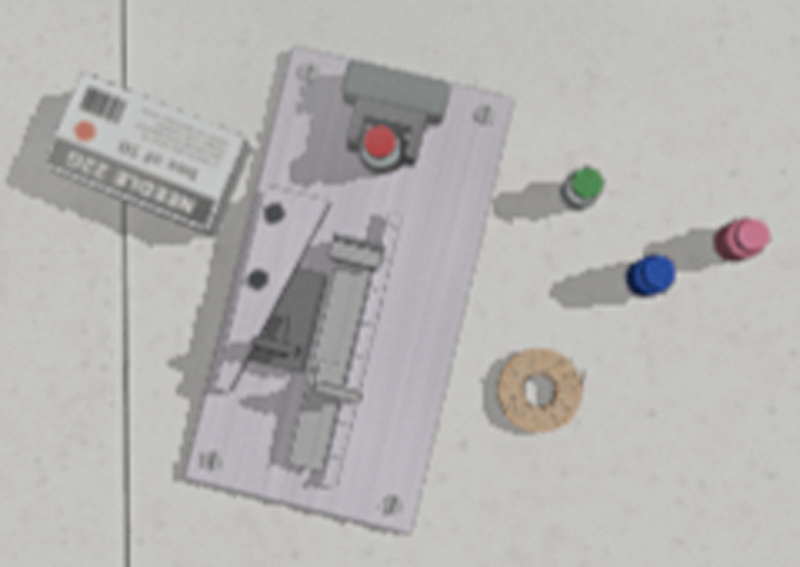

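The crop shows the paddle at about (271,262) and the wedge tab at about (255,250) in full-image pixels. Candidates for the working vial:
- red cap (284,188): stands on the plate in the U-jaw, so it is the vial to clamp
- green (345,201): the spare vial
- blue (365,228) and pink (392,216): look-alikes

Next I'll measure the tabs in both views.

```bash
cat >> h.py <<'E'
A=np.radians(-15.4); C0=np.array([0.5415,0.088]); RC=np.array([[np.cos(A),-np.sin(A)],[np.sin(A),np.cos(A)]])
def cl(P): P=np.atleast_2d(P); return np.c_[(P[:,:2]-C0)@RC,P[:,2]]
def wd(q): q=np.atleast_2d(q); return np.c_[q[:,:2]@RC.T+C0,q[:,2]]
E
python3 - <<'E'
from h import *
for n in ("top","side"):
    f=np.load(n+"0.npz");d=f["d"];P=pts(d,n);Q=cl(P.reshape(-1,3)).reshape(P.shape)
    ok=(d>0)&(abs(Q[...,0])<.13)&(abs(Q[...,1])<.065)&(Q[...,2]>.042)&(Q[...,2]<.09)
    N,l,s,_=cv2.connectedComponentsWithStats(ok.astype(np.uint8))
    for k in range(1,N):
        if s[k,4]<6: continue
        q=Q[l==k]; print(n,s[k],"mm lo",np.round(np.percentile(q,3,axis=0)*1000),"hi",np.round(np.percentile(q,97,axis=0)*1000))
    ok=(d>0)&(abs(Q[...,0])<.13)&(abs(Q[...,1])<.065)&(abs(Q[...,2]-.012)<.006)
    if n=="side":
        ok=(d>0)&(Q[...,2]>.007)&(Q[...,2]<.02)&(abs(Q[...,0])<.16)&(abs(Q[...,1])<.09); q=Q[ok];print("side plate",np.percentile(q,[1,99],axis=0))
    p=f["p"];h=cv2.cvtColor(p,cv2.COLOR_RGB2HSV)
    r=((h[...,0]<8)|(h[...,0]>172))&(h[...,1]>140)&(abs(Q[...,0]-.08)<.04)&(abs(Q[...,1])<.04)&(d>0)
    v,u=np.nonzero(r); print(n,"cap",u.mean(),v.mean(),len(u),cl(ray([u.mean(),v.mean()],.066,n))*1000, np.median(Q[r],axis=0))
    if n=="top":
        for uv in ([271.1,262.6],[254.6,250]): print(cl(ray(uv,.072,n))*1000)
st=bot.get_state()
for q in ([-95,-12,.22],[-75-3-22+0,-12,.22]): print(wd(np.array(q)/[1000,1000,1]))
E
```

```text
top [273 163  32  33 641] mm lo [ 72. -26.  44.] hi [126.  29.  70.]
top [269 216  16  10 114] mm lo [ 12. -13.  44.] hi [25. 15. 50.]
top [246 240  14  13  72] mm lo [-49.  19.  44.] hi [-30.  42.  74.]
top [265 260  14   6  47] mm lo [-65. -22.  62.] hi [-59.   2.  74.]
top cap 283.60714285714283 188.21428571428572 28 [[79.51724902  2.01916674 66.        ]] [0.0785219  0.00104773 0.06901895]
[[-62.08858493  -9.44493447  72.        ]]
[[-46.96057646  26.04496304  72.        ]]
side [252 194  12  18  87] mm lo [-46.  17.  43.] hi [-32.  44.  70.]
side [239 204   7  17  80] mm lo [-63. -23.  44.] hi [-57.   0.  71.]
side [308 207  30  24 441] mm lo [ 74. -28.  43.] hi [128.  27.  67.]
side [279 213   9  10  67] mm lo [ 15. -15.  43.] hi [27. 15. 47.]
side plate [[-0.12998295 -0.06930112  0.00733027]
 [ 0.13493285  0.08394524  0.01937122]]
side cap 312.8666666666667 209.13333333333333 30 [[80.92323988  3.24827095 66.        ]] [0.0810015  0.00226713 0.06682619]
[[0.44672426 0.10165869 0.22      ]]
[[0.44190379 0.10298647 0.22      ]]
```

Emit:
{"api": "apply_moves", "payload": {
  "delta_pos": [
    [0.7,0.95,0],
    [0.7,0.95,0],
    [0.7,0.95,0],
    [0.7,0.95,0]
  ],
  "twist": [-0.72,-0.72,-0.72,-0.72],
  "grip": -1
}}

```text
t: 0.6
ee_pos: [0.3236, -0.4059, 0.4045]
tool_rot: [[0.963, -0.268, -0.0], [-0.268, -0.963, 0.0], [-0.0, -0.0, -1.0]]
contact_force: [0.5, -0.5, -0.1]
finger_gap: 0.0121
grasp_force: 0.0
```

Emit:
{"api": "apply_moves", "payload": {
  "delta_pos": [
    [0.5,1,0],
    [0.5,1,0],
    [0.5,1,0],
    [0.5,1,0]
  ],
  "twist": [0,0,0,0]
}}

```text
t: 1.1
ee_pos: [0.4234, -0.2052, 0.4046]
tool_rot: [[0.965, -0.264, -0.0], [-0.264, -0.965, 0.0], [-0.0, -0.0, -1.0]]
contact_force: [-0.2, -0.2, -0.1]
finger_gap: 0.0003
grasp_force: 0.0
```

Emit:
{"api": "apply_moves", "payload": {
  "delta_pos": [
    [0.1,1,0],
    [0.1,1,0],
    [0.1,1,0],
    [0.1,1,0]
  ],
  "twist": [0,0,0,0]
}}

```text
t: 1.6
ee_pos: [0.4426, -0.0047, 0.4046]
tool_rot: [[0.965, -0.261, -0.0], [-0.261, -0.965, 0.0], [-0.001, -0.0, -1.0]]
contact_force: [0.4, -0.9, -0.3]
finger_gap: 0.0001
grasp_force: 0.0
```

Emit:
{"api": "apply_moves", "payload": {
  "delta_pos": [
    [0.02,0.53,0],
    [0.02,0.53,-0.5],
    [0.02,0.53,-0.5],
    [0.02,0.53,-0.5],
    [0.02,0.53,-0.5]
  ],
  "twist": [0,0,0,0,0]
}}

```text
t: 2.22
ee_pos: [0.4474, 0.0977, 0.3055]
tool_rot: [[0.964, -0.266, 0.001], [-0.266, -0.964, -0.0], [0.001, -0.0, -1.0]]
contact_force: [-0.3, 0.3, -0.6]
finger_gap: -0.0004
grasp_force: 0.0
```

Run:
```python
from h import *
st=bot.get_state(); p,d=imaging.snapshot("wrist"); cv2.imwrite("pics/w1.png",p[:,:,::-1])
print(st["ee_pos"],cl(st["ee_pos"])*1000)
P=pts(d,"wrist",st);Q=cl(P.reshape(-1,3)).reshape(P.shape)
ok=(d>0)&(abs(Q[...,0])<.13)&(abs(Q[...,1])<.065)&(Q[...,2]>.055)&(Q[...,2]<.09)
N,l,s,_=cv2.connectedComponentsWithStats(ok.astype(np.uint8))
for k in range(1,N):
    if s[k,4]>30:
        q=Q[l==k]; print(s[k],"mm lo",np.round(np.percentile(q,3,axis=0)*1000),"hi",np.round(np.percentile(q,97,axis=0)*1000))
```

```text
[0.44736803 0.09769023 0.30554948] [[-93.32549605 -15.65501101 305.5494827 ]]
[185 147  45  13 497] mm lo [-48.  19.  56.] hi [-41.  43.  73.]
[249 171  40  13 483] mm lo [-63. -20.  56.] hi [-57.   3.  73.]
```

View pics/w1.png

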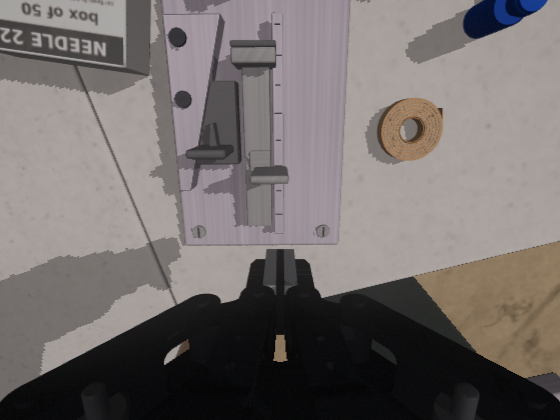

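Emit:
{"api": "apply_moves", "payload": {
  "delta_pos": [
    [0.0,0.02,-0.2],
    [0.0,0.02,-0.4],
    [0.0,0.02,-0.43],
    [0.0,0.02,-0.43]
  ],
  "twist": [0,0,0,0]
}}

```text
t: 2.78
ee_pos: [0.4475, 0.102, 0.22]
tool_rot: [[0.964, -0.266, 0.001], [-0.266, -0.964, 0.0], [0.001, -0.001, -1.0]]
contact_force: [-0.3, -1.0, -0.6]
finger_gap: -0.0004
grasp_force: 0.0
```

```bash
cat > s.py <<'E'
from h import *
s=bot.get_state(); f=s["contact_force"]; print(round(s["t"],2),"clamp mm",np.round(cl(s["ee_pos"])[0]*1000,1),"F clamp",np.round(np.r_[f[:2]@RC,f[2]],1), np.round(s["ee_pos"],4))
E
python3 s.py
```

```text
2.77 clamp mm [-94.3 -11.5 220. ] F clamp [-0.1 -1.1 -0.6] [0.4475 0.102  0.22  ]
```

Emit:
{"api": "apply_moves", "payload": {
  "delta_pos": [
    [0.048,-0.013,0],
    [0.072,-0.02,0],
    [0.096,-0.027,0],
    [0.12,-0.033,0],
    [0.145,-0.04,0]
  ],
  "twist": [0,0,0,0,0]
}}

```text
t: 3.4
ee_pos: [0.4757, 0.0943, 0.2187]
tool_rot: [[0.964, -0.265, -0.001], [-0.265, -0.964, -0.0], [-0.001, 0.0, -1.0]]
contact_force: [-3.6, 1.7, 2.5]
finger_gap: 0.0001
grasp_force: 1.7
```

```bash
python3 s.py
```

```text
3.4 clamp mm [-65.2 -11.4 218.7] F clamp [-3.9  0.7  2.5] [0.4757 0.0943 0.2187]
```

Emit:
{"api": "apply_moves", "payload": {
  "delta_pos": [
    [0.024,-0.007,0],
    [0.048,-0.013,0],
    [0.072,-0.02,0],
    [0.096,-0.027,0],
    [0.12,-0.033,0]
  ],
  "twist": [0,0,0,0,0]
}}

```text
t: 4.03
ee_pos: [0.5001, 0.0877, 0.2187]
tool_rot: [[0.964, -0.265, -0.0], [-0.265, -0.964, 0.0], [-0.0, 0.0, -1.0]]
contact_force: [-1.5, 0.7, 1.7]
finger_gap: -0.0003
grasp_force: 1.7
```

Run:
```python
exec(open("s.py").read())
for n in ("side","top"):
    p,d=imaging.snapshot(n); P=pts(d,n);Q=cl(P.reshape(-1,3)).reshape(P.shape)
    h=cv2.cvtColor(p,cv2.COLOR_RGB2HSV)
    r=((h[...,0]<8)|(h[...,0]>172))&(h[...,1]>140)&(abs(Q[...,0]-.08)<.04)&(abs(Q[...,1])<.04)&(d>0)
    v,u=np.nonzero(r); print(n,"cap",len(u),np.median(Q[r],axis=0)*1000)
    ok=(d>0)&(abs(Q[...,1])<.02)&(Q[...,2]>.042)&(Q[...,2]<.055)&(Q[...,0]>.03)&(Q[...,0]<.075); print("jaw x hi", np.percentile(Q[ok][:,0],[5,50,95]) if ok.any() else None)
    print("tab/paddle: ",np.round(np.median(Q[(Q[...,2]>.06)&(Q[...,2]<.075)&(abs(Q[...,1]-.03)<.015)&(abs(Q[...,0]+.045)<.02)],axis=0)*1000))
    if n=="side": cv2.imwrite("pics/s2.png",cv2.resize(p[150:280,180:380,::-1],(800,520),interpolation=cv2.INTER_CUBIC))
```

```text
4.03 clamp mm [-39.8 -11.3 218.7] F clamp [-1.6  0.3  1.7] [0.5001 0.0877 0.2187]
side cap 31 [81.16100509  2.36106843 66.62283145]
jaw x hi [0.05001616 0.05752603 0.07393092]
tab/paddle:  [nan nan nan]
top cap 36 [79.47585892  2.01446869 69.12078486]
jaw x hi [0.04788272 0.05573035 0.07274791]
tab/paddle:  [nan nan nan]
  return _methods._mean(a, axis=axis, dtype=dtype,
  ret = um.true_divide(
```

View pics/s2.png

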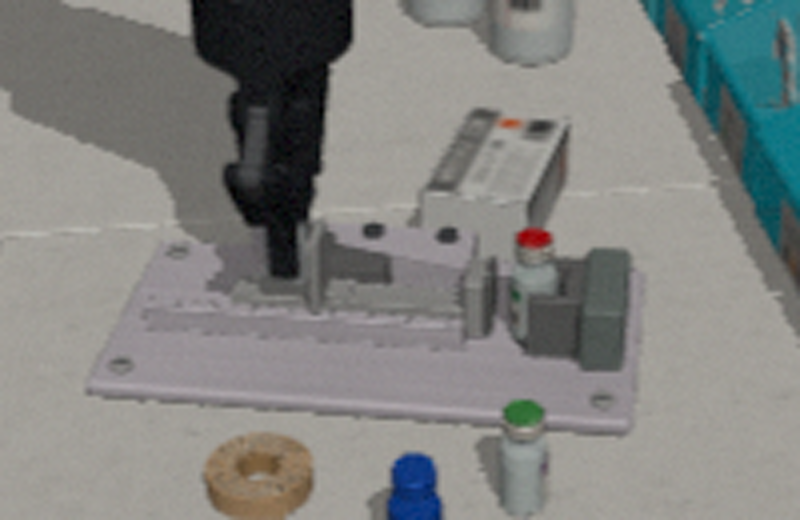

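The gripper is behind the paddle at crop (290,260). The bar's jaw (478,300) is still short of the red vial (535,290), which stands upright. Slow from here.

Emit:
{"api": "apply_moves", "payload": {
  "delta_pos": [
    [0.01,-0.003,0],
    [0.019,-0.005,0],
    [0.029,-0.008,0],
    [0.034,-0.009,0],
    [0.039,-0.011,0]
  ],
  "twist": [0,0,0,0,0]
}}

```text
t: 4.75
ee_pos: [0.5076, 0.0856, 0.2187]
tool_rot: [[0.964, -0.266, 0.0], [-0.266, -0.964, 0.0], [0.0, -0.0, -1.0]]
contact_force: [-2.7, 1.9, 1.5]
finger_gap: -0.0002
grasp_force: 1.6
```

```bash
python3 s.py
```

```text
4.75 clamp mm [-32.  -11.3 218.7] F clamp [-3.1  1.1  1.5] [0.5076 0.0856 0.2187]
```

Emit:
{"api": "apply_moves", "payload": {
  "delta_pos": [
    [0.0024,-0.0007,0],
    [0.0048,-0.0013,0],
    [0.0072,-0.002,0],
    [0.0096,-0.0027,0]
  ],
  "twist": [0,0,0,0]
}}

```text
t: 5.25
ee_pos: [0.5096, 0.085, 0.2187]
tool_rot: [[0.964, -0.265, 0.0], [-0.265, -0.964, 0.0], [0.0, -0.0, -1.0]]
contact_force: [-2.2, 3.7, 1.1]
finger_gap: 0.0001
grasp_force: 1.6
```

Emit:
{"api": "apply_moves", "payload": {
  "delta_pos": [
    [0.0024,-0.0007,0],
    [0.0048,-0.0013,0]
  ],
  "twist": [0,0]
}}

```text
t: 5.5
ee_pos: [0.5105, 0.0848, 0.2187]
tool_rot: [[0.964, -0.265, 0.0], [-0.265, -0.964, 0.0], [0.0, -0.0, -1.0]]
contact_force: [-2.1, 3.1, 1.5]
finger_gap: -0.0001
grasp_force: 1.6
```

Emit:
{"api": "apply_moves", "payload": {
  "delta_pos": [
    [0.0024,-0.0007,0],
    [0.0048,-0.0013,0]
  ],
  "twist": [0,0]
}}

```text
t: 5.75
ee_pos: [0.5115, 0.0845, 0.2187]
tool_rot: [[0.964, -0.266, 0.0], [-0.266, -0.964, 0.0], [-0.0, -0.0, -1.0]]
contact_force: [-2.2, 4.1, 0.8]
finger_gap: 0.0001
grasp_force: 1.6
```

Emit:
{"api": "apply_moves", "payload": {
  "delta_pos": [
    [0.0024,-0.0007,0],
    [0.0048,-0.0013,0]
  ],
  "twist": [0,0]
}}

```text
t: 6.0
ee_pos: [0.5119, 0.0844, 0.2187]
tool_rot: [[0.964, -0.266, -0.002], [-0.266, -0.964, 0.0], [-0.002, 0.0, -1.0]]
contact_force: [-6.1, 5.5, 4.7]
finger_gap: -0.0002
grasp_force: 3.7
```

Emit:
{"api": "apply_moves", "payload": {
  "delta_pos": [
    [0.001,-0.0003,0],
    [0.0015,-0.0004,0]
  ],
  "twist": [0,0]
}}

```text
t: 6.25
ee_pos: [0.5119, 0.0843, 0.2187]
tool_rot: [[0.964, -0.266, -0.002], [-0.266, -0.964, 0.0], [-0.002, 0.0, -1.0]]
contact_force: [-6.6, 6.4, 4.6]
finger_gap: -0.0002
grasp_force: 3.8
```

Run:
```python
exec(open("s.py").read())
for n in ("side","top"):
    p,d=imaging.snapshot(n); P=pts(d,n);Q=cl(P.reshape(-1,3)).reshape(P.shape)
    h=cv2.cvtColor(p,cv2.COLOR_RGB2HSV)
    r=((h[...,0]<8)|(h[...,0]>172))&(h[...,1]>140)&(abs(Q[...,0]-.08)<.04)&(abs(Q[...,1])<.04)&(d>0)
    v,u=np.nonzero(r); print(n,"cap",len(u),np.median(Q[r],axis=0)*1000)
    if n=="side": cv2.imwrite("pics/s3.png",cv2.resize(p[180:260,230:350,::-1],(800,533),interpolation=cv2.INTER_CUBIC))
exec(open("s.py").read())
```

```text
6.25 clamp mm [-27.5 -11.4 218.7] F clamp [-8.   4.4  4.6] [0.5119 0.0843 0.2187]
side cap 30 [85.77517439  2.01831875 67.09583859]
top cap 24 [82.17324209  0.72529875 69.56548439]
6.35 clamp mm [-27.5 -11.3 218.7] F clamp [-7.1  4.5  4.6] [0.512  0.0844 0.2187]
```

View pics/s3.png

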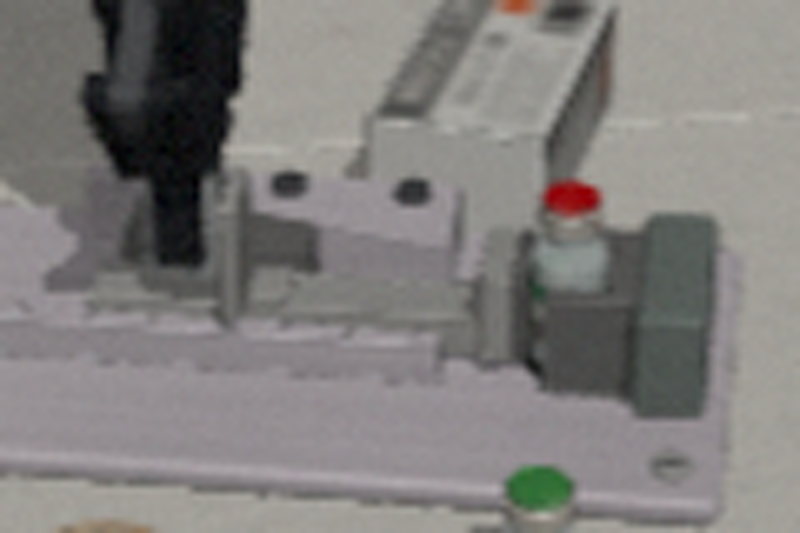

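The vial (crop 570,240) is upright, in the U, and touched by the bar's jaw (505,300). Now a little more push, to about 10 N.

Emit:
{"api": "apply_moves", "payload": {
  "delta_pos": [
    [0.002,-0.0005,0],
    [0.003,-0.0008,0],
    [0.003,-0.0008,0]
  ],
  "twist": [0,0,0]
}}

```text
t: 6.72
ee_pos: [0.5122, 0.0843, 0.2187]
tool_rot: [[0.964, -0.266, -0.003], [-0.266, -0.964, 0.0], [-0.003, 0.001, -1.0]]
contact_force: [-8.5, 7.2, 6.3]
finger_gap: 0.0001
grasp_force: 4.7
```

```bash
python3 s.py
```

```text
6.72 clamp mm [-27.3 -11.4 218.7] F clamp [-10.1   4.7   6.3] [0.5122 0.0843 0.2187]
```

Emit:
{"api": "apply_moves", "payload": {
  "delta_pos": [
    [-0.145,0.04,0],
    [-0.28,0.077,0],
    [-0.28,0.077,0],
    [-0.219,0.29,0],
    [-0.219,0.29,0]
  ],
  "twist": [0,0,0,0,0]
}}

```text
t: 7.35
ee_pos: [0.4721, 0.1437, 0.2194]
tool_rot: [[0.965, -0.263, 0.005], [-0.263, -0.965, 0.001], [0.004, -0.002, -1.0]]
contact_force: [-0.2, -0.1, -0.5]
finger_gap: -0.0002
grasp_force: 0.0
```

Run:
```python
exec(open("s.py").read())
for n in ("side","top"):
    p,d=imaging.snapshot(n); P=pts(d,n);Q=cl(P.reshape(-1,3)).reshape(P.shape)
    h=cv2.cvtColor(p,cv2.COLOR_RGB2HSV)
    r=((h[...,0]<8)|(h[...,0]>172))&(h[...,1]>140)&(abs(Q[...,0]-.08)<.04)&(abs(Q[...,1])<.04)&(d>0)
    print(n,"cap",r.sum(),np.median(Q[r],axis=0)*1000)
    ok=(Q[...,2]>.055)&(Q[...,2]<.075)&(abs(Q[...,1]+.01)<.015)&(abs(Q[...,0]+.015)<.02);print("paddle",ok.sum(),np.median(Q[ok],axis=0)*1000)
```

```text
7.35 clamp mm [-81.7  35.2 219.4] F clamp [-0.1 -0.2 -0.5] [0.4721 0.1437 0.2194]
side cap 32 [85.89227879  2.37071801 66.87362678]
paddle 50 [-12.16259594 -15.89480059  66.45283522]
top cap 16 [81.33347145  0.79214745 69.00043495]
paddle 47 [-15.31657389  -9.53178313  71.86711611]
```

Emit:
{"api": "apply_moves", "payload": {
  "delta_pos": [
    [0.084,-0.034,0],
    [0.097,-0.041,0],
    [0.11,-0.048,0],
    [0.123,-0.056,0],
    [0.136,-0.063,0]
  ],
  "twist": [0,0,0,0,0]
}}

```text
t: 8.07
ee_pos: [0.4964, 0.1292, 0.2186]
tool_rot: [[0.964, -0.265, -0.001], [-0.265, -0.964, -0.0], [-0.001, 0.001, -1.0]]
contact_force: [-2.6, -0.4, 0.8]
finger_gap: -0.0002
grasp_force: 1.1
```

```bash
python3 s.py
```

```text
8.07 clamp mm [-54.5  27.8 218.6] F clamp [-2.4 -1.   0.8] [0.4964 0.1292 0.2186]
```

Emit:
{"api": "apply_moves", "payload": {
  "delta_pos": [
    [0.008,0.0,0],
    [0.015,0.004,0],
    [0.02,0.003,0]
  ],
  "twist": [0,0,0]
}}

```text
t: 8.45
ee_pos: [0.5004, 0.13, 0.2185]
tool_rot: [[0.964, -0.265, -0.001], [-0.265, -0.964, -0.0], [-0.001, 0.0, -1.0]]
contact_force: [-2.8, -0.9, -0.8]
finger_gap: -0.0001
grasp_force: 1.3
```

Emit:
{"api": "apply_moves", "payload": {
  "delta_pos": [
    [0.003,-0.0017,0],
    [0.0065,-0.0037,0]
  ],
  "twist": [0,0]
}}

```text
t: 8.7
ee_pos: [0.502, 0.1293, 0.2187]
tool_rot: [[0.964, -0.265, -0.0], [-0.265, -0.964, 0.0], [-0.0, -0.0, -1.0]]
contact_force: [-1.8, -0.8, -1.7]
finger_gap: -0.0001
grasp_force: 1.2
```

Emit:
{"api": "apply_moves", "payload": {
  "delta_pos": [
    [0.003,-0.0017,0],
    [0.0065,-0.0037,0]
  ],
  "twist": [0,0]
}}

```text
t: 8.95
ee_pos: [0.5034, 0.1285, 0.2187]
tool_rot: [[0.964, -0.265, 0.0], [-0.265, -0.964, 0.0], [0.0, -0.0, -1.0]]
contact_force: [-1.9, 0.1, -1.8]
finger_gap: 0.0
grasp_force: 1.1
```

Emit:
{"api": "apply_moves", "payload": {
  "delta_pos": [
    [0.003,-0.0017,0],
    [0.0065,-0.0037,0]
  ],
  "twist": [0,0]
}}

```text
t: 9.2
ee_pos: [0.5047, 0.1278, 0.2187]
tool_rot: [[0.964, -0.265, 0.0], [-0.265, -0.964, 0.0], [0.0, -0.0, -1.0]]
contact_force: [-1.8, 0.3, -1.9]
finger_gap: 0.0003
grasp_force: 1.1
```

Emit:
{"api": "apply_moves", "payload": {
  "delta_pos": [
    [0.003,-0.0017,0],
    [0.0065,-0.0037,0]
  ],
  "twist": [0,0]
}}

```text
t: 9.45
ee_pos: [0.506, 0.127, 0.2187]
tool_rot: [[0.964, -0.265, 0.0], [-0.265, -0.964, 0.0], [0.0, -0.0, -1.0]]
contact_force: [-1.7, 0.5, -2.5]
finger_gap: 0.0002
grasp_force: 1.1
```

Emit:
{"api": "apply_moves", "payload": {
  "delta_pos": [
    [0.003,-0.0017,0],
    [0.0065,-0.0037,0]
  ],
  "twist": [0,0]
}}

```text
t: 9.7
ee_pos: [0.5073, 0.1263, 0.2187]
tool_rot: [[0.964, -0.265, 0.0], [-0.265, -0.964, 0.0], [0.0, -0.0, -1.0]]
contact_force: [-2.6, 0.8, -2.7]
finger_gap: -0.0001
grasp_force: 1.0
```

Emit:
{"api": "apply_moves", "payload": {
  "delta_pos": [
    [0.003,-0.0017,0],
    [0.0065,-0.0037,0]
  ],
  "twist": [0,0]
}}

```text
t: 9.95
ee_pos: [0.5086, 0.1256, 0.2188]
tool_rot: [[0.964, -0.265, 0.0], [-0.265, -0.964, 0.0], [0.0, -0.0, -1.0]]
contact_force: [-2.5, -0.2, -1.3]
finger_gap: 0.0
grasp_force: 1.0
```

Emit:
{"api": "apply_moves", "payload": {
  "delta_pos": [
    [0.003,-0.0017,0],
    [0.0065,-0.0037,0]
  ],
  "twist": [0,0]
}}

```text
t: 10.2
ee_pos: [0.5099, 0.1248, 0.2188]
tool_rot: [[0.964, -0.265, 0.0], [-0.265, -0.964, 0.0], [0.0, -0.0, -1.0]]
contact_force: [-2.2, 0.8, -2.2]
finger_gap: -0.0001
grasp_force: 1.0
```

Emit:
{"api": "apply_moves", "payload": {
  "delta_pos": [
    [0.003,-0.0017,0],
    [0.0065,-0.0037,0]
  ],
  "twist": [0,0]
}}

```text
t: 10.45
ee_pos: [0.5107, 0.1244, 0.2188]
tool_rot: [[0.964, -0.266, -0.001], [-0.266, -0.964, 0.0], [-0.001, -0.0, -1.0]]
contact_force: [-6.1, 6.8, 2.1]
finger_gap: -0.0003
grasp_force: 3.6
```

Wedge stop felt at travel of about 0.029. I'll raise the push in small steps.

Emit:
{"api": "apply_moves", "payload": {
  "delta_pos": [
    [0.0012,-0.0007,0],
    [0.0022,-0.0012,0]
  ],
  "twist": [0,0]
}}

```text
t: 10.7
ee_pos: [0.5109, 0.1243, 0.2187]
tool_rot: [[0.964, -0.266, -0.002], [-0.266, -0.964, 0.001], [-0.002, -0.0, -1.0]]
contact_force: [-6.2, 7.1, 1.2]
finger_gap: -0.0002
grasp_force: 3.8
```

Emit:
{"api": "apply_moves", "payload": {
  "delta_pos": [
    [0.0015,-0.0008,0],
    [0.003,-0.0017,0]
  ],
  "twist": [0,0]
}}

```text
t: 10.95
ee_pos: [0.5112, 0.1242, 0.2187]
tool_rot: [[0.964, -0.266, -0.003], [-0.266, -0.964, 0.001], [-0.003, -0.0, -1.0]]
contact_force: [-8.0, 9.5, 3.6]
finger_gap: 0.0001
grasp_force: 5.1
```

Emit:
{"api": "apply_moves", "payload": {
  "delta_pos": [
    [0.0015,-0.0007,0],
    [0.0035,-0.0017,0]
  ],
  "twist": [0,0]
}}

```text
t: 11.2
ee_pos: [0.5115, 0.124, 0.2187]
tool_rot: [[0.964, -0.266, -0.004], [-0.266, -0.964, 0.001], [-0.004, 0.0, -1.0]]
contact_force: [-9.2, 11.6, 5.5]
finger_gap: 0.0
grasp_force: 6.4
```

Emit:
{"api": "apply_moves", "payload": {
  "delta_pos": [
    [0.002,-0.0007,0],
    [0.004,-0.0012,0],
    [0.004,-0.0012,0]
  ],
  "twist": [0,0,0]
}}

```text
t: 11.58
ee_pos: [0.5119, 0.124, 0.2187]
tool_rot: [[0.964, -0.266, -0.005], [-0.266, -0.964, 0.001], [-0.005, 0.0, -1.0]]
contact_force: [-11.4, 12.0, 6.2]
finger_gap: -0.0001
grasp_force: 7.1
```

Emit:
{"api": "apply_moves", "payload": {
  "delta_pos": [
    [0.002,-0.0006,0],
    [0.0038,-0.0012,0],
    [0.0038,-0.0012,0]
  ],
  "twist": [0,0,0]
}}

```text
t: 11.95
ee_pos: [0.5123, 0.1238, 0.2187]
tool_rot: [[0.964, -0.266, -0.006], [-0.266, -0.964, 0.001], [-0.006, 0.0, -1.0]]
contact_force: [-13.4, 13.3, 8.8]
finger_gap: 0.0
grasp_force: 8.3
```

Emit:
{"api": "apply_moves", "payload": {
  "delta_pos": [
    [-0.03,0.013,0],
    [-0.15,0.045,0],
    [-0.2,0.06,0],
    [-0.2,0.06,0.4],
    [-0.2,0.06,0.6],
    [-0.2,0.06,0.6]
  ],
  "twist": [0,0,0,0,0,0]
}}

```text
t: 12.7
ee_pos: [0.4765, 0.135, 0.3434]
tool_rot: [[0.964, -0.265, 0.01], [-0.265, -0.964, 0.002], [0.009, -0.005, -1.0]]
contact_force: [1.0, 0.1, 0.2]
finger_gap: 0.0003
grasp_force: 0.0
```

Run:
```python
exec(open("s.py").read())
st=bot.get_state()
for n in ("side","top","wrist"):
    st=bot.get_state();p,d=imaging.snapshot(n); P=pts(d,n,st);Q=cl(P.reshape(-1,3)).reshape(P.shape)
    h=cv2.cvtColor(p,cv2.COLOR_RGB2HSV)
    r=((h[...,0]<8)|(h[...,0]>172))&(h[...,1]>140)&(abs(Q[...,0]-.08)<.04)&(abs(Q[...,1])<.04)&(d>0)
    print(n,"cap",r.sum(),np.median(Q[r],axis=0)*1000)
    for nm,x,y in (("paddle",-.015,-.01),("tab",-.027,.025)):
        ok=(Q[...,2]>.055)&(Q[...,2]<.078)&(abs(Q[...,1]-y)<.013)&(abs(Q[...,0]-x)<.013);print(nm,ok.sum(),np.median(Q[ok],axis=0)*1000)
    cv2.imwrite(f"pics/{n}4.png",(cv2.resize(p[150:280,180:380],(800,520),interpolation=cv2.INTER_CUBIC) if n=="side" else p)[...,::-1])
```

```text
12.7 clamp mm [-75.2  28.1 343.4] F clamp [1.  0.4 0.2] [0.4765 0.135  0.3434]
side cap 31 [85.5792484   1.76595663 67.13250885]
paddle 49 [-11.2820185  -14.41058873  65.75834252]
tab 45 [-22.86027421  19.12636104  66.1830274 ]
top cap 18 [81.70810899  0.72912002 69.20831216]
paddle 43 [-15.19876756 -11.24280126  70.79434813]
tab 0 [nan nan nan]
wrist cap 0 [nan nan nan]
paddle 278 [-13.23746344  -8.38139083  72.11494015]
tab 302 [-23.41896791  26.16333231  71.92951962]
  return _methods._mean(a, axis=axis, dtype=dtype,
  ret = um.true_divide(
```

View pics/side4.png

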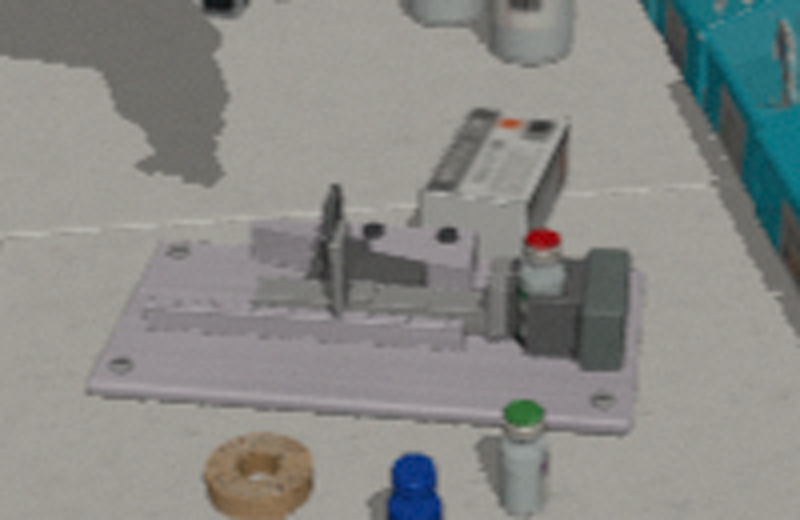

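View pics/wrist4.png

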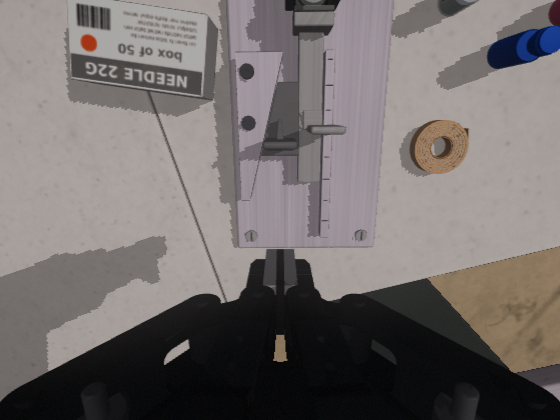

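In the side crop the bar's jaw holds the vial (543,270) upright. In the wrist view the wedge (285,120) lies against the bar, and the tab (280,146) stayed where it was pushed. The carton, tape and spare vial look undisturbed. Handing in.

```bash
python3 -c "
from rig import bot; print(bot.hand_in())"
```

```text
the job is handed in; nothing more can be done
None
```

The job is handed in at about 13 s: the jaw bar presses the red-capped vial into the U-jaw (10 N push), the wedge was jammed at about 18 N and stayed put after release, the vial is upright, and nothing beside the clamp was touched.

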